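# Reload the brazing-wire carousel

## Robot

A 6-joint arm with a two-finger parallel gripper is mounted at the origin on the work surface. World frame = base frame: x ahead of the robot, y to its left, z up, the work surface at z = 0. Lengths are in m, angles in rad, forces in N, time in s.
With the tool pointing down it reaches from about 0.35 to 0.775 m from the base axis. Payload 5.5 kg.
Tool frame: the origin (TCP) lies on the centre line of the jaws, within the pads' length; the fingertips stand 11 mm ahead of it and the grasp point (between the pads) lies 8 mm behind it (env.tip_extent is the distance from the TCP to the fingertips, in m); z points along the fingers, y is the line along which they close (so a half turn about z gives the same grasp; the last joint's range is limited). The gripper opens to 85 mm and grips with 20 to 120 N. Pads are 22 mm wide; open, the fingers measure 114 mm over their backs; the gripper's body (76 mm by 85 mm) begins 54 mm behind the grasp point. The pads swing forward as they close: fully open they stand 13 mm farther back than shut.
Start: joints at [-1.347, 0.313, 0.046, 1.304, 0, 1.431], TCP at [0.205, -0.537, 0.242] pointing down, gripper open.
Joint ranges: [-2.76, 2.76], [-0.86, 1.69], [-1.03, 1.26], [-2.2, 2.34], [-1.47, 1.5], [-3.14, 3.14]. Speed limits (rad/s): [2.57, 2.57, 3.14, 3.14, 3.14, 3.14].

## Interface

Orientations are given as a unit quaternion [w, x, y, z].
In Python, from workcell import env gives the robot as it stands.
- The arm moves only by the shell command python3 -m jog 'ROWS' [FORCE]. ROWS is JSON, a list of rows, each a list of 5 numbers: the gripper's target within -1 to 1 (shut at 1, half-way at 0, fully open at -1), then the shift along the tool's x, y, z in m, then the turn about the tool's z in degrees. In form: [[fingers, tx, ty, tz, turn], ...]. A call has 1 to 5 rows; each row shifts and turns the commanded pose from where the row before left it, along the tool's axes as they then stand; what a row does not reach is not made up. A row lasts 1/12 s, in which the tool goes at most 41.7 mm and 7.16 degrees, less where a joint would pass 70% of its speed; a pose out of reach is approached as far as the arm can. A call is refused whole if a number of a shift passes 0.0417 or a number of a turn 7.16, either way. A call with a gripper value outside its range is refused whole. The fingers move at their own pace and stop on an object; FORCE is the grip in N (left out, the last holds). Time passes only in rows, so rows that do not move let the fingers close. It gives the time, the measured TCP pose, the force, the opening and the grip force at its end, in the units of the state.
- env.get_state(): the state, without advancing time (a new reading comes with each control period).
- env.read_camera(name): name is "scene" or "top"; returns a dict with "img" (400x640x3 uint8, red, green, blue), "fov_y" (degrees; the focal length in pixels is half the picture's height over the tangent of half this angle, whatever the lens; pixels are square), "cx", "cy" (the principal point, pixels), "T" (4x4, takes a point from camera to world coordinates). Camera axes: x right, y up, looking along -z (the intrinsics and any distortion apply to the point x, -y, -z); pixel columns grow to the right and rows downward; lengths in m; the calibration is good to about 2 mm. A picture is of the moment at which its call begins. There is no depth.
- env.hand_in(): hands the job in; it is judged then, once.
The state is a dict: "clock": time; "joint_pos": joint angles; "qvel": joint speeds; "tau": joint torques, N m; "tcp_pos": TCP position; "orientation": TCP orientation; "wrist_force": force on the tool from outside, world axes, zero at the start; "ft_torque": the same for the moment, N m; "finger_gap": finger opening in m; "grip_force": force on a finger pad.
Only numpy, scipy, OpenCV 4.12 (cv2) and the standard library are available. Lean on these libraries where they do the work, as an engineer would, in place of code of your own. Each camera call takes 0.05 s, during which the arm holds its last target. There are 200 camera calls.

## Task

Reload the wire carousel. First take the bare, used-up spool off the spindle in the loading gap and set it in the steel tray; then put a full spool on that spindle, fully down, and go on through the gap, turning the black handle on by one click for each next empty spindle, until every full spool on the bench has a spindle of its own with none skipped. Finish with one more click, so that the next empty spindle stands in the gap, and leave the horseshoe, creaser and soapstone where they lie.

Things in the scene. Friction and masses are not known exactly. Their poses are not given: they have to be found in the camera images.
- spool_A: A full steel spool wound with copper wire (one rigid piece): flanges 72 mm across, top of the upper one 42 mm above the underside; above it a round hub sleeve 34 mm across up to 80 mm, to be gripped from above. Bore 20 mm, right through. 0.3 to 0.6 kg. Stands upright on the bench. Origin: centre of the underside, z up. The full spools are alike; one of the four may be absent.
- spool_B: A full steel spool wound with copper wire (one rigid piece): flanges 72 mm across, top of the upper one 42 mm above the underside; above it a round hub sleeve 34 mm across up to 80 mm, to be gripped from above. Bore 20 mm, right through. 0.3 to 0.6 kg. Stands upright on the bench. Origin: centre of the underside, z up. The full spools are alike; one of the four may be absent.
- spool_C: A full steel spool wound with copper wire (one rigid piece): flanges 72 mm across, top of the upper one 42 mm above the underside; above it a round hub sleeve 34 mm across up to 80 mm, to be gripped from above. Bore 20 mm, right through. 0.3 to 0.6 kg. Stands upright on the bench. Origin: centre of the underside, z up. The full spools are alike; one of the four may be absent.
- spool_D: A full steel spool wound with copper wire (one rigid piece): flanges 72 mm across, top of the upper one 42 mm above the underside; above it a round hub sleeve 34 mm across up to 80 mm, to be gripped from above. Bore 20 mm, right through. 0.3 to 0.6 kg. Stands upright on the bench. Origin: centre of the underside, z up. The full spools are alike; one of the four may be absent.
- bare_spool: The used-up spool: same steel spool (72 mm flanges, upper flange top at 42 mm, 34 mm hub sleeve from there to 80 mm, 20 mm bore) without wire, 0.22 kg. Starts fully down on spindle 1 in the loading gap. Origin: centre of the underside; z up.
- tray_in (a point): Centre of the inner floor of an open square steel tray, 130 mm outside, 122 mm inside, walls 35 mm high and 4 mm thick, fixed on the bench; axes along its walls.
- load_gap (a point): The loading position, fixed on the carousel's base: the point at the disc's top face (30 mm above the bench) where the foot of the spindle being loaded stands, on the robot's side, 120 mm from the carousel's axis. x points from here to that axis, z up.
- carousel_base: Fixed base; origin on the carousel's axis at bench height, -x towards the gap. Clear guard plate, 122 to 127 mm above the bench, on four posts outside the disc, so spools go on or off only at the gap. Its opening is 170 mm wide (y -85 to 85) and runs from the robot's side to x = 80 mm. Seated spools (top 110 mm above the bench) pass under it as the disc turns.
- spindle1 (a point): foot of spindle 1 on the carousel's disc (centre of the spindle where it meets the disc's top face; moves with the disc). Spindle: upright steel pin 16 mm across, 60 mm tall, the last 14 mm tapered; a seated spool's underside lies at this point. In the gap when the carousel reads 0.
- spindle2 (a point): foot of spindle 2 on the carousel's disc (centre of the spindle where it meets the disc's top face; moves with the disc). Spindle: upright steel pin 16 mm across, 60 mm tall, the last 14 mm tapered; a seated spool's underside lies at this point. In the gap when the carousel reads 1.047.
- spindle3 (a point): foot of spindle 3 on the carousel's disc (centre of the spindle where it meets the disc's top face; moves with the disc). Spindle: upright steel pin 16 mm across, 60 mm tall, the last 14 mm tapered; a seated spool's underside lies at this point. In the gap when the carousel reads 2.094.
- spindle4 (a point): foot of spindle 4 on the carousel's disc (centre of the spindle where it meets the disc's top face; moves with the disc). Spindle: upright steel pin 16 mm across, 60 mm tall, the last 14 mm tapered; a seated spool's underside lies at this point. In the gap when the carousel reads 3.142.
- spindle5 (a point): foot of spindle 5 on the carousel's disc (centre of the spindle where it meets the disc's top face; moves with the disc). Spindle: upright steel pin 16 mm across, 60 mm tall, the last 14 mm tapered; a seated spool's underside lies at this point. In the gap when the carousel reads 4.189.
- handle (a point): Middle of the black bar handle on the carousel's axis, 150 mm above the bench. Bar 80 mm long along this frame's x, 16 mm thick along y, 30 mm high (135 to 165 mm above the bench, above the guard), on a 22 mm thick column; it turns with the disc. Grip it across its thickness from above to turn it.
- carousel (a joint): Angle of the disc (320 mm across), rad, growing counter-clockwise seen from above; starts at 0, the bar then pointing at the gap. Spring detents (clicks) hold it at 0, 1.047, 2.094, 3.142 and 4.189 (every 60 degrees). A click takes at most about 0.4 N m; past half way it is drawn on to the next. End stops at -0.1 and 4.29.
- keg_shoe: Loose steel horseshoe, 130 mm, 10 mm thick, flat on the bench; leave alone. Origin: middle, underside.
- creaser: Loose creaser, a steel head on a red round handle, 200 mm long, 24 mm thick; leave alone. Origin: middle of its length, underside.
- soapstone: Loose white soapstone stick 120 x 13 x 8 mm; leave alone. Origin: middle, underside.
Mind the look-alikes: they are no part of the job. Leave any blue or turquoise look-alike of the spool_C alone. What is shaped like the spool_B but red is not meant.

How it is judged:
On the way, in this order (a step that is already met when the one before it is completed fails the run):
1. the bare spool is in the tray, the carousel still at its first click (x of bare_spool in the frame of tray_in between -0.06 and 0.06 m and y of bare_spool in the frame of tray_in between -0.06 and 0.06 m and z of bare_spool in the frame of tray_in between -0.01 and 0.045 m and value of joint carousel between -0.1 and 0.1 rad), for 0.2 s.
2. a full spool is fully down on spindle 1, in the gap (((horizontal distance between spool_A and spindle1 below 0.006 m and z of spool_A in the frame of spindle1 between -0.006 and 0.006 m and angle between spool_A's own z axis and vertical below 0.1 rad) or (horizontal distance between spool_B and spindle1 below 0.006 m and z of spool_B in the frame of spindle1 between -0.006 and 0.006 m and angle between spool_B's own z axis and vertical below 0.1 rad) or (horizontal distance between spool_C and spindle1 below 0.006 m and z of spool_C in the frame of spindle1 between -0.006 and 0.006 m and angle between spool_C's own z axis and vertical below 0.1 rad) or (horizontal distance between spool_D and spindle1 below 0.006 m and z of spool_D in the frame of spindle1 between -0.006 and 0.006 m and angle between spool_D's own z axis and vertical below 0.1 rad)) and value of joint carousel between -0.1 and 0.1 rad), for 0.2 s.
3. the carousel is one click on and a full spool is fully down on spindle 2, in the gap (((horizontal distance between spool_A and spindle1 below 0.006 m and z of spool_A in the frame of spindle1 between -0.006 and 0.006 m and angle between spool_A's own z axis and vertical below 0.1 rad) or (horizontal distance between spool_B and spindle1 below 0.006 m and z of spool_B in the frame of spindle1 between -0.006 and 0.006 m and angle between spool_B's own z axis and vertical below 0.1 rad) or (horizontal distance between spool_C and spindle1 below 0.006 m and z of spool_C in the frame of spindle1 between -0.006 and 0.006 m and angle between spool_C's own z axis and vertical below 0.1 rad) or (horizontal distance between spool_D and spindle1 below 0.006 m and z of spool_D in the frame of spindle1 between -0.006 and 0.006 m and angle between spool_D's own z axis and vertical below 0.1 rad)) and ((horizontal distance between spool_A and spindle2 below 0.006 m and z of spool_A in the frame of spindle2 between -0.006 and 0.006 m and angle between spool_A's own z axis and vertical below 0.1 rad) or (horizontal distance between spool_B and spindle2 below 0.006 m and z of spool_B in the frame of spindle2 between -0.006 and 0.006 m and angle between spool_B's own z axis and vertical below 0.1 rad) or (horizontal distance between spool_C and spindle2 below 0.006 m and z of spool_C in the frame of spindle2 between -0.006 and 0.006 m and angle between spool_C's own z axis and vertical below 0.1 rad) or (horizontal distance between spool_D and spindle2 below 0.006 m and z of spool_D in the frame of spindle2 between -0.006 and 0.006 m and angle between spool_D's own z axis and vertical below 0.1 rad)) and value of joint carousel between 0.9472 and 1.1472 rad), for 0.2 s.
4. the carousel is two clicks on and a full spool is fully down on spindle 3, in the gap (((horizontal distance between spool_A and spindle1 below 0.006 m and z of spool_A in the frame of spindle1 between -0.006 and 0.006 m and angle between spool_A's own z axis and vertical below 0.1 rad) or (horizontal distance between spool_B and spindle1 below 0.006 m and z of spool_B in the frame of spindle1 between -0.006 and 0.006 m and angle between spool_B's own z axis and vertical below 0.1 rad) or (horizontal distance between spool_C and spindle1 below 0.006 m and z of spool_C in the frame of spindle1 between -0.006 and 0.006 m and angle between spool_C's own z axis and vertical below 0.1 rad) or (horizontal distance between spool_D and spindle1 below 0.006 m and z of spool_D in the frame of spindle1 between -0.006 and 0.006 m and angle between spool_D's own z axis and vertical below 0.1 rad)) and ((horizontal distance between spool_A and spindle2 below 0.006 m and z of spool_A in the frame of spindle2 between -0.006 and 0.006 m and angle between spool_A's own z axis and vertical below 0.1 rad) or (horizontal distance between spool_B and spindle2 below 0.006 m and z of spool_B in the frame of spindle2 between -0.006 and 0.006 m and angle between spool_B's own z axis and vertical below 0.1 rad) or (horizontal distance between spool_C and spindle2 below 0.006 m and z of spool_C in the frame of spindle2 between -0.006 and 0.006 m and angle between spool_C's own z axis and vertical below 0.1 rad) or (horizontal distance between spool_D and spindle2 below 0.006 m and z of spool_D in the frame of spindle2 between -0.006 and 0.006 m and angle between spool_D's own z axis and vertical below 0.1 rad)) and ((horizontal distance between spool_A and spindle3 below 0.006 m and z of spool_A in the frame of spindle3 between -0.006 and 0.006 m and angle between spool_A's own z axis and vertical below 0.1 rad) or (horizontal distance between spool_B and spindle3 below 0.006 m and z of spool_B in the frame of spindle3 between -0.006 and 0.006 m and angle between spool_B's own z axis and vertical below 0.1 rad) or (horizontal distance between spool_C and spindle3 below 0.006 m and z of spool_C in the frame of spindle3 between -0.006 and 0.006 m and angle between spool_C's own z axis and vertical below 0.1 rad) or (horizontal distance between spool_D and spindle3 below 0.006 m and z of spool_D in the frame of spindle3 between -0.006 and 0.006 m and angle between spool_D's own z axis and vertical below 0.1 rad)) and value of joint carousel between 1.9944 and 2.1944 rad), for 0.2 s.
At the end, for the whole second after the job is handed in: Every full spool is at rest, upright, within 6 mm of fully down on its own spindle, filling spindles 1, 2, 3 (and 4 if there are four); the carousel rests within 0.1 rad of the click that puts the next empty spindle in the gap; the bare spool is inside the tray (x of bare_spool in the frame of tray_in between -0.06 and 0.06 m and y of bare_spool in the frame of tray_in between -0.06 and 0.06 m and z of bare_spool in the frame of tray_in between -0.01 and 0.045 m and ((horizontal distance between spool_A and spindle1 below 0.006 m and z of spool_A in the frame of spindle1 between -0.006 and 0.006 m and angle between spool_A's own z axis and vertical below 0.1 rad) or (horizontal distance between spool_A and spindle2 below 0.006 m and z of spool_A in the frame of spindle2 between -0.006 and 0.006 m and angle between spool_A's own z axis and vertical below 0.1 rad) or (horizontal distance between spool_A and spindle3 below 0.006 m and z of spool_A in the frame of spindle3 between -0.006 and 0.006 m and angle between spool_A's own z axis and vertical below 0.1 rad) or (horizontal distance between spool_A and spindle4 below 0.006 m and z of spool_A in the frame of spindle4 between -0.006 and 0.006 m and angle between spool_A's own z axis and vertical below 0.1 rad)) and ((horizontal distance between spool_B and spindle1 below 0.006 m and z of spool_B in the frame of spindle1 between -0.006 and 0.006 m and angle between spool_B's own z axis and vertical below 0.1 rad) or (horizontal distance between spool_B and spindle2 below 0.006 m and z of spool_B in the frame of spindle2 between -0.006 and 0.006 m and angle between spool_B's own z axis and vertical below 0.1 rad) or (horizontal distance between spool_B and spindle3 below 0.006 m and z of spool_B in the frame of spindle3 between -0.006 and 0.006 m and angle between spool_B's own z axis and vertical below 0.1 rad) or (horizontal distance between spool_B and spindle4 below 0.006 m and z of spool_B in the frame of spindle4 between -0.006 and 0.006 m and angle between spool_B's own z axis and vertical below 0.1 rad)) and ((horizontal distance between spool_C and spindle1 below 0.006 m and z of spool_C in the frame of spindle1 between -0.006 and 0.006 m and angle between spool_C's own z axis and vertical below 0.1 rad) or (horizontal distance between spool_C and spindle2 below 0.006 m and z of spool_C in the frame of spindle2 between -0.006 and 0.006 m and angle between spool_C's own z axis and vertical below 0.1 rad) or (horizontal distance between spool_C and spindle3 below 0.006 m and z of spool_C in the frame of spindle3 between -0.006 and 0.006 m and angle between spool_C's own z axis and vertical below 0.1 rad) or (horizontal distance between spool_C and spindle4 below 0.006 m and z of spool_C in the frame of spindle4 between -0.006 and 0.006 m and angle between spool_C's own z axis and vertical below 0.1 rad)) and ((horizontal distance between spool_D and spindle1 below 0.006 m and z of spool_D in the frame of spindle1 between -0.006 and 0.006 m and angle between spool_D's own z axis and vertical below 0.1 rad) or (horizontal distance between spool_D and spindle2 below 0.006 m and z of spool_D in the frame of spindle2 between -0.006 and 0.006 m and angle between spool_D's own z axis and vertical below 0.1 rad) or (horizontal distance between spool_D and spindle3 below 0.006 m and z of spool_D in the frame of spindle3 between -0.006 and 0.006 m and angle between spool_D's own z axis and vertical below 0.1 rad) or (horizontal distance between spool_D and spindle4 below 0.006 m and z of spool_D in the frame of spindle4 between -0.006 and 0.006 m and angle between spool_D's own z axis and vertical below 0.1 rad)) and ((horizontal distance between spool_A and spindle1 below 0.006 m and z of spool_A in the frame of spindle1 between -0.006 and 0.006 m and angle between spool_A's own z axis and vertical below 0.1 rad) or (horizontal distance between spool_B and spindle1 below 0.006 m and z of spool_B in the frame of spindle1 between -0.006 and 0.006 m and angle between spool_B's own z axis and vertical below 0.1 rad) or (horizontal distance between spool_C and spindle1 below 0.006 m and z of spool_C in the frame of spindle1 between -0.006 and 0.006 m and angle between spool_C's own z axis and vertical below 0.1 rad) or (horizontal distance between spool_D and spindle1 below 0.006 m and z of spool_D in the frame of spindle1 between -0.006 and 0.006 m and angle between spool_D's own z axis and vertical below 0.1 rad)) and ((horizontal distance between spool_A and spindle2 below 0.006 m and z of spool_A in the frame of spindle2 between -0.006 and 0.006 m and angle between spool_A's own z axis and vertical below 0.1 rad) or (horizontal distance between spool_B and spindle2 below 0.006 m and z of spool_B in the frame of spindle2 between -0.006 and 0.006 m and angle between spool_B's own z axis and vertical below 0.1 rad) or (horizontal distance between spool_C and spindle2 below 0.006 m and z of spool_C in the frame of spindle2 between -0.006 and 0.006 m and angle between spool_C's own z axis and vertical below 0.1 rad) or (horizontal distance between spool_D and spindle2 below 0.006 m and z of spool_D in the frame of spindle2 between -0.006 and 0.006 m and angle between spool_D's own z axis and vertical below 0.1 rad)) and ((horizontal distance between spool_A and spindle3 below 0.006 m and z of spool_A in the frame of spindle3 between -0.006 and 0.006 m and angle between spool_A's own z axis and vertical below 0.1 rad) or (horizontal distance between spool_B and spindle3 below 0.006 m and z of spool_B in the frame of spindle3 between -0.006 and 0.006 m and angle between spool_B's own z axis and vertical below 0.1 rad) or (horizontal distance between spool_C and spindle3 below 0.006 m and z of spool_C in the frame of spindle3 between -0.006 and 0.006 m and angle between spool_C's own z axis and vertical below 0.1 rad) or (horizontal distance between spool_D and spindle3 below 0.006 m and z of spool_D in the frame of spindle3 between -0.006 and 0.006 m and angle between spool_D's own z axis and vertical below 0.1 rad)) and ((horizontal distance between each of spool_A, spool_B, spool_C, spool_D and spindle4 above 0.03 m and value of joint carousel between 3.0416 and 3.2416 rad) or (((horizontal distance between spool_A and spindle4 below 0.006 m and z of spool_A in the frame of spindle4 between -0.006 and 0.006 m and angle between spool_A's own z axis and vertical below 0.1 rad) or (horizontal distance between spool_B and spindle4 below 0.006 m and z of spool_B in the frame of spindle4 between -0.006 and 0.006 m and angle between spool_B's own z axis and vertical below 0.1 rad) or (horizontal distance between spool_C and spindle4 below 0.006 m and z of spool_C in the frame of spindle4 between -0.006 and 0.006 m and angle between spool_C's own z axis and vertical below 0.1 rad) or (horizontal distance between spool_D and spindle4 below 0.006 m and z of spool_D in the frame of spindle4 between -0.006 and 0.006 m and angle between spool_D's own z axis and vertical below 0.1 rad)) and value of joint carousel between 4.0888 and 4.2888 rad)) and linear speed of each of spool_A, spool_B, spool_C, spool_D, bare_spool below 0.02 m/s and velocity of joint carousel between -0.05 and 0.05 rad/s); the robot touches nothing.
It fails at once if the horseshoe is pushed more than 30 mm (distance of keg_shoe from where it was at the start of the episode above 0.03 m).
It fails at once if the creaser is pushed more than 30 mm (distance of creaser from where it was at the start of the episode above 0.03 m).
It fails at once if the soapstone is pushed more than 30 mm (distance of soapstone from where it was at the start of the episode above 0.03 m).
Of spool_A, spool_B, spool_C, spool_D only 3 to 4 are there at a start; the rules pass over those that are not, and their reading is None.
At some moment in a run one of spool_A, spool_B, spool_C, spool_D may be knocked a few centimetres aside while the robot is not near it.
It also fails if it takes over 210 s, if anything falls off the work surface, if the arm or the gripper's body presses on something with over 40 N, if the wrist force passes 120 N, or if a joint passes its speed limit or range.

## Working session

There is one attempt and no reset: what is moved stays moved. The work goes in short steps, Python scripts to look and compute and a shell command to move; the robot and the scene stay as the last step left them, time stands still between calls to the robot, and variables do not carry over. Pictures are saved under pics/ and viewed, at most 14 in all, crops included, and the job is handed in when it is done.

```bash
mkdir -p pics; ls; python3 - <<'E'
from workcell import env
import cv2
s=env.get_state(); print(s['clock'],s['tcp_pos'],s['orientation'],s['finger_gap'],env.tip_extent)
for n in('scene','top'):
    c=env.read_camera(n); print(n,c['fov_y'],c['cx'],c['cy'],c['T'].tolist(),[k for k in c])
    cv2.imwrite(f'pics/{n}0.png',c['img'][:,:,::-1])
E
```

```text
pics
0.0 [ 0.20447272 -0.53690351  0.24143679] [-8.75967914e-04  9.83505201e-01  1.80877719e-01 -4.89005861e-05] 0.08530767174304624 0.011
scene 56.585513457741726 319.2589665221884 194.16291557252424 [[0.7927949745129822, -0.4497947490634857, 0.4112916387453995, 0.9111724211222333], [0.6092289324852771, 0.5651345351407246, -0.5562940454598871, -0.5216135318246279], [0.01778303151349307, 0.6915978896050747, 0.7220637941927273, 0.860445012232706], [0.0, 0.0, 0.0, 1.0]] ['img', 'fov_y', 'cx', 'cy', 'T']
top 54.17711629207893 319.44785885988404 202.94912161601263 [[0.01416433161817834, 0.9989823743181228, -0.04282040998795222, 0.4469850829564693], [-0.9998388615130507, 0.013678146755533761, -0.011625803611828973, 0.04307597670098436], [-0.011028269043553768, 0.04297818170956195, 0.9990151416164035, 1.1570899584530023], [0.0, 0.0, 0.0, 1.0]] ['img', 'fov_y', 'cx', 'cy', 'T']
```

View pics/top0.png

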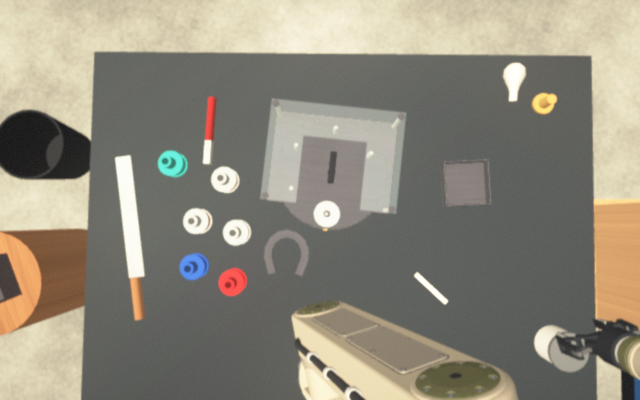

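View pics/scene0.png

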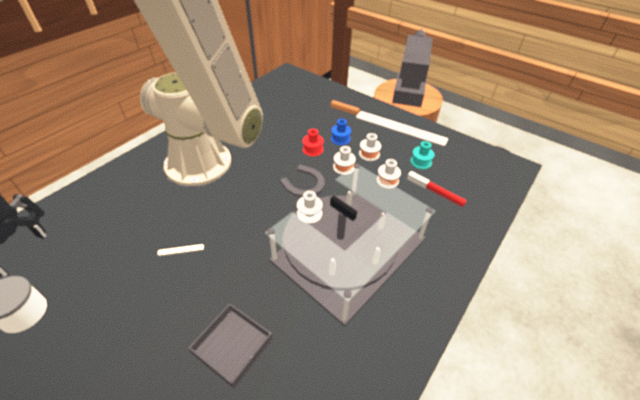

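The white spools with copper winding are the full-spool candidates: top view (225,180), (197,221), (236,232). The look-alikes are blue (193,266), red (232,281) and turquoise (172,163). The white spool at (327,214) is the bare one in the gap, the handle is at (332,167) and the tray at (467,183). I'll check the choice in one close crop.

```bash
python3 - <<'E'
import cv2,numpy as np
t=cv2.imread('pics/top0.png'); s=cv2.imread('pics/scene0.png')
a=cv2.resize(t[150:250,150:350],None,fx=4,fy=4,interpolation=cv2.INTER_CUBIC)
b=cv2.resize(s[120:230,280:440],None,fx=1.8,fy=1.8,interpolation=cv2.INTER_CUBIC)
o=np.zeros((600,800,3),np.uint8);o[:400]=a;o[400:598,:288]=b
o[400:600,300:800]=cv2.resize(t[90:230,255:500],(500,200)) 
cv2.imwrite('pics/crop1.png',o)
E
```

```text
(no output)
```

View pics/crop1.png

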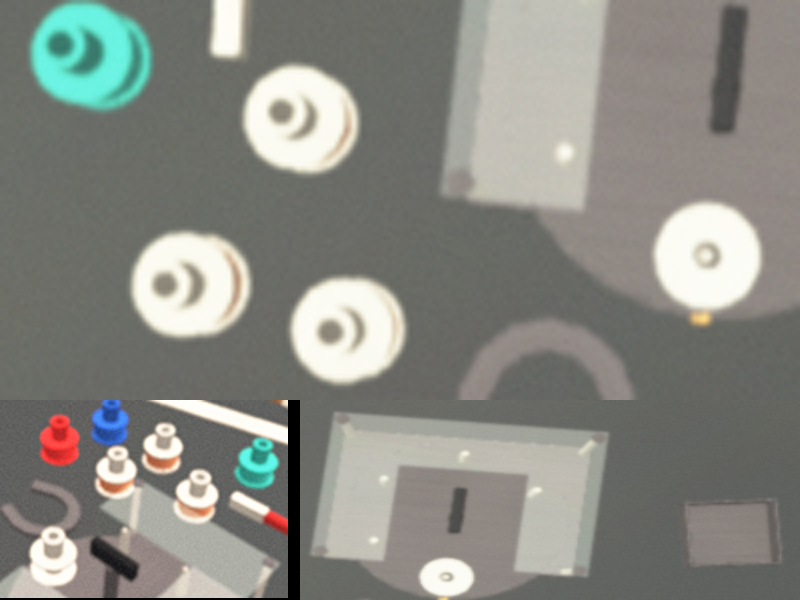

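The crop confirms it: three white spools with copper between the flanges, and a bare spool with no copper in the gap. Now I'll measure.

```bash
cat > h.py <<'E'
import cv2,numpy as np
from workcell import env
def cam(n='top'):
    c=env.read_camera(n); c['f']=200/np.tan(np.radians(c['fov_y']/2)); return c
def ray(c,u,v,z):
    d=c['T'][:3,:3]@np.array([(u-c['cx'])/c['f'],-(v-c['cy'])/c['f'],-1]); o=c['T'][:3,3]
    return (o+d*(z-o[2])/d[2])[:2]
def proj(c,p):
    q=c['T'][:3,:3].T@(np.array(p)-c['T'][:3,3]); return c['cx']-c['f']*q[0]/q[2], c['cy']+c['f']*q[1]/q[2]
def blobs(m,lo,hi):
    n,l,s,ce=cv2.connectedComponentsWithStats(m.astype(np.uint8))
    return [(l==i) for i in range(1,n) if lo<s[i,4]<hi]
def hull_c(m):
    k=cv2.findContours(m.astype(np.uint8),cv2.RETR_EXTERNAL,cv2.CHAIN_APPROX_NONE)[0]
    h=cv2.convexHull(np.vstack(k)); M=cv2.moments(h); return M['m10']/M['m00'],M['m01']/M['m00'],M['m00']
def spools(c,zoff=0.0):
    "white spool blobs in the top picture -> pixel, xy"
    im=c['img'].astype(int); m=(im.min(2)>165)&(im.max(2)-im.min(2)<60)
    out=[]
    for b in blobs(m,250,1300):
        u,v,a=hull_c(b); x,y,w,h=cv2.boundingRect(b.astype(np.uint8))
        if w<45 and h<45: out.append((u,v,a,w,h,ray(c,u,v,.021+zoff)))
    return out
E
python3 - <<'E'
from h import *
c=cam()
for s in spools(c):
    print(np.round(s[:5],1),s[5].round(4),ray(c,s[0],s[1],.051).round(4), ray(c,s[0],s[1],.072).round(4))
im=c['img'].astype(int)
# bores
g=im.sum(2)/3
for (u0,v0) in [(219,178),(191,221),(233,233),(327,214)]:
    w=g[v0-8:v0+9,u0-8:u0+9]; print(w[8,4:13].astype(int))
# handle
b=[q for q in blobs(g<55,50,600) if abs(hull_c(q)[0]-332)<12]
for q in b:
    r=cv2.minAreaRect(np.argwhere(q)[:,::-1].astype(np.float32)); print('handle',r,ray(c,*r[0],.165))
    ys=np.argwhere(q)[:,::-1].astype(float); mm=ys.mean(0); print(mm,ray(c,*mm,.165),np.linalg.svd(ys-mm)[2][0])
# tray corners
m=np.zeros(g.shape,bool); 
for p in [(444,161),(489,159),(491,204),(446,206)]: print('tray',ray(c,*p,.035),ray(c,*p,0))
print(sorted(set(np.round(g[100:110,420:430].ravel()).astype(int))))
E
```

```text
[513.5  79.5 570.5  22.   38. ] [ 0.8658 -0.5076] [ 0.8547 -0.4931] [ 0.847  -0.4829]
[224.6 179.4 566.   28.   27. ] [0.5608 0.3345] [0.5578 0.3268] [0.5557 0.3214]
[326.3 213.7 557.   27.   28. ] [0.4647 0.0361] [0.4642 0.0363] [0.4639 0.0364]
[197.1 220.6 584.5  29.   26. ] [0.4392 0.412 ] [0.4395 0.4023] [0.4396 0.3955]
[236.4 232.1 558.5  28.   26. ] [0.4076 0.2965] [0.4087 0.2898] [0.4094 0.2851]
[546.4 340.9 596.   28.   35. ] [ 0.1116 -0.5953] [ 0.1204 -0.5784] [ 0.1266 -0.5666]
[607.5 380.8 770.   23.   43. ] [ 0.0031 -0.7659] [ 0.0148 -0.7446] [ 0.023  -0.7296]
[248 238 180 138 134 133 132 149 206]
[234 174 137 132 134 135 148 200 243]
[193 145 132 132 135 138 174 231 242]
[222 208 222 234 221 173 171 224 247]
tray [ 0.62071244 -0.30030452] [ 0.62613131 -0.31101517]
tray [ 0.62810021 -0.42910993] [ 0.63374951 -0.44383826]
tray [ 0.4987882  -0.43423209] [ 0.50040403 -0.44912019]
tray [ 0.49130199 -0.3060745 ] [ 0.49268431 -0.31696513]
[np.int64(96), np.int64(97), np.int64(98), np.int64(99), np.int64(100), np.int64(101), np.int64(102)]
```

```bash
cat >> h.py <<'E'
def handle(c):
    g=c['img'].mean(2); m=np.zeros(g.shape,bool); m[120:215,285:380]=(g<75)[120:215,285:380]
    b=max(blobs(m,40,900),key=np.sum); p=np.argwhere(b)[:,::-1].astype(float); mm=p.mean(0)
    w=ray(c,*mm,.165); d=np.linalg.svd(p-mm,full_matrices=False)[2][0]; e=ray(c,*(mm+10*d),.165)-w
    return mm,b.sum(),w,np.degrees(np.arctan2(e[1],e[0]))
E
python3 - <<'E'
from h import *
c=cam(); print(handle(c))
s=cam('scene')
for p in [(0.5608,.3345),(.4392,.412),(.4076,.2965)]:
    print('scene px of hub top',np.round(proj(s,[*p,.08]),1))
print('bare',np.round(proj(s,[.4640,.0364,.11]),1))
im=cv2.resize(s['img'][130:230,290:400,::-1],None,fx=6,fy=6,interpolation=cv2.INTER_CUBIC)
for p in [(.5608,.3345,.08),(.4392,.412,.08),(.4076,.2965,.08),(.464,.0364,.11),(.464,.0364,.03)]:
    u,v=proj(s,p); cv2.drawMarker(im,(int((u-290+.5)*6),int((v-130+.5)*6)),(0,0,255),0,16,1)
cv2.imwrite('pics/chk.png',im)
E
```

```text
Traceback (most recent call last):
  File "h.py", line 26, in handle
    b=max(blobs(m,40,900),key=np.sum); p=np.argwhere(b)[:,::-1].astype(float); mm=p.mean(0)
ValueError: max() iterable argument is empty
```

```bash
cat > t.py <<'E'
from h import *
c=cam(); g=c['img'].mean(2); print(g[167,320:345].astype(int),g[150:186:2,332].astype(int)); print(handle(c))
s=cam('scene')
im=cv2.resize(s['img'][130:230,290:400,::-1],None,fx=6,fy=6,interpolation=cv2.INTER_CUBIC)
for p in [(.5608,.3345,.08),(.4392,.412,.08),(.4076,.2965,.08),(.464,.0364,.11),(.464,.0364,.03)]:
    u,v=proj(s,p); cv2.drawMarker(im,(int((u-290+.5)*6),int((v-130+.5)*6)),(0,0,255),0,16,1)
cv2.imwrite('pics/chk.png',im)
E
sed -i 's/g<75/g<68/' h.py; sed -i 's/(g<68)/(g<95)/' h.py; python3 t.py
```

```text
[138 137 137 137 137 137 136 135 126  94  80  77  77  76  84 109 132 137
 138 140 139 138 138 138 138] [123  80  76  77  79  75  77  75  77  77  76  78  79  77  76  77  84 131]
(array([331.64088398, 167.32596685]), np.int64(181), array([0.58080366, 0.02483251]), np.float64(174.1210203474558))
```

View pics/chk.png

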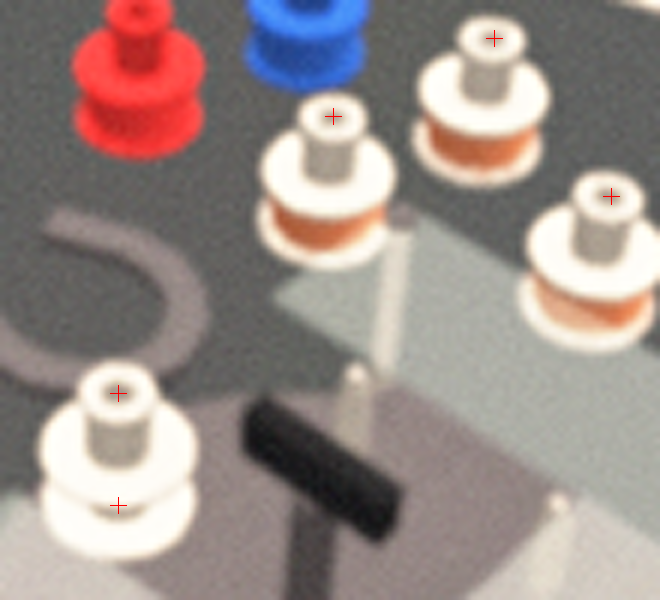

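The scene view shows the projected hub tops and the bare spool's axis landing on the hubs, e.g. (333,116) and (118,393) in the crop, so the positions agree to about 1 mm. Next I'll go above the gap and turn to yaw 180.

```bash

python3 -m jog '[[-0.3,0.0223,-0.0222,0,0],[-0.3,0.0223,-0.0222,0,0],[-0.3,0.0223,-0.0222,0,0],[-0.3,0.0223,-0.0222,0,0],[-0.3,0.0223,-0.0222,0,0]]' 60
for i in 1 2 3; do python3 -m jog '[[-0.3,0.0223,-0.0222,0,0],[-0.3,0.0223,-0.0222,0,0],[-0.3,0.0223,-0.0222,0,0],[-0.3,0.0223,-0.0222,0,0],[-0.3,0.0223,-0.0222,0,0]]'; done
for i in 1 2 3 4; do python3 -m jog '[[-0.3,0,0,0,-6.9],[-0.3,0,0,0,-6.9],[-0.3,0,0,0,-6.9],[-0.3,0,0,0,-6.9],[-0.3,0,0,0,-6.9]]'; done
python3 -m jog '[[-0.3,0,0,0,-6.9],[-0.3,0,0,0,-6.9],[-0.3,0,0,0,-6.9],[-0.3,0,0,0,0]]'
cat >> h.py <<'E'
def st():
    s=env.get_state(); q=s['orientation']; psi=np.degrees(2*np.arctan2(q[2],q[1]))%360
    print('t %.2f'%s['clock'],'tcp',s['tcp_pos'].round(4),'psi %.2f'%psi,'F',np.round(s['wrist_force'],1),'gap %.4f'%s['finger_gap'],'grip %.0f'%s['grip_force']); return s['tcp_pos'],psi
def go(x,y,z=None,psi_t=None):
    p,psi=st(); a=np.radians(psi); dx,dy=x-p[0],y-p[1]
    print('tx %.4f ty %.4f'%(dx*np.cos(a)+dy*np.sin(a),dx*np.sin(a)-dy*np.cos(a)),'tz',None if z is None else round(p[2]-z,4),'turn',None if psi_t is None else round(((psi-psi_t)+180)%360-180,2))
E
python3 -c "
from h import *
go(.463,.0365,.090,180)
print(env.get_state()['joint_pos'])"
```

```text
clock: 0.72
tcp_pos: [0.2696, -0.3926, 0.2422]
orientation: [-0.0, 0.984, 0.181, 0.0]
wrist_force: [-0.3, 0.1, 0.1]
finger_gap: 0.0554
grip_force: 0.0
clock: 1.13
tcp_pos: [0.3343, -0.2492, 0.2424]
orientation: [0.0, 0.984, 0.181, 0.0]
wrist_force: [-0.1, -0.3, -0.7]
finger_gap: 0.0556
grip_force: 0.0
clock: 1.55
tcp_pos: [0.399, -0.1057, 0.2425]
orientation: [0.0, 0.984, 0.181, 0.0]
wrist_force: [0.7, -0.2, -0.2]
finger_gap: 0.0556
grip_force: 0.0
clock: 1.97
tcp_pos: [0.4638, 0.0379, 0.2424]
orientation: [0.0, 0.983, 0.181, 0.0]
wrist_force: [0.1, -0.4, 0.5]
finger_gap: 0.0556
grip_force: 0.0
clock: 2.38
tcp_pos: [0.4634, 0.0365, 0.2422]
orientation: [0.0, 0.884, 0.467, -0.0]
wrist_force: [0.6, 0.1, -0.5]
finger_gap: 0.0552
grip_force: 0.0
clock: 2.8
tcp_pos: [0.4634, 0.0362, 0.2423]
orientation: [0.0, 0.706, 0.708, -0.0]
wrist_force: [0.4, -0.7, 0.2]
finger_gap: 0.0558
grip_force: 0.0
clock: 3.22
tcp_pos: [0.4634, 0.0362, 0.2423]
orientation: [0.0, 0.464, 0.886, -0.0]
wrist_force: [0.3, -0.1, 0.6]
finger_gap: 0.0555
grip_force: 0.0
clock: 3.63
tcp_pos: [0.4633, 0.0362, 0.2423]
orientation: [0.0, 0.181, 0.984, -0.0]
wrist_force: [0.0, 0.1, -0.2]
finger_gap: 0.0554
grip_force: 0.0
clock: 3.97
tcp_pos: [0.4634, 0.0362, 0.2423]
orientation: [0.0, 0.003, 1.0, -0.0]
wrist_force: [-0.9, -0.2, -0.4]
finger_gap: 0.0552
grip_force: 0.0
t 3.97 tcp [0.4634 0.0362 0.2423] psi 179.71 F [-0.9 -0.2 -0.4] gap 0.0552 grip 0
tx 0.0004 ty 0.0003 tz 0.1523 turn -0.29
[-9.48911519e-02  1.00167322e-01 -2.22480121e-01  1.24807917e+00
 -8.69362415e-05 -8.98775025e-02]
```

```bash

python3 -m jog '[[-0.3,0,0,0.030,0],[-0.3,0,0,0.030,0],[-0.3,0,0,0.030,0],[-0.3,0,0,0.030,0],[-0.3,0,0,0.020,0]]' 60 |tail -3
python3 -m jog '[[-0.3,0,0,0.012,0],[0.4,0,0,0,0],[0.4,0,0,0,0],[0.6,0,0,0,0],[0.6,0,0,0,0]]' 60
python3 -m jog '[[0.6,0,0,0,0],[0.6,0,0,0,0],[0.6,0,0,0,0]]' |tail -7
```

```text
wrist_force: [-0.5, 1.0, -0.2]
finger_gap: 0.0555
grip_force: 0.0
clock: 4.8
tcp_pos: [0.464, 0.0362, 0.0912]
orientation: [0.001, 0.004, 1.0, -0.0]
wrist_force: [-0.1, 0.1, -2.7]
finger_gap: 0.0348
grip_force: 59.9
clock: 5.05
tcp_pos: [0.4638, 0.0362, 0.0908]
orientation: [0.001, 0.004, 1.0, -0.0]
wrist_force: [-0.8, 0.3, -2.0]
finger_gap: 0.0349
grip_force: 59.9
```

```bash

python3 -m jog '[[0.6,0,0,-0.01,0],[0.6,0,0,-0.025,0],[0.6,0,0,-0.035,0],[0.6,0,0,-0.035,0],[0.6,0,0,-0.025,0]]'
python3 -m jog '[[0.6,-0.0069,-0.0288,0,0],[0.6,-0.0069,-0.0288,0,0],[0.6,-0.0069,-0.0288,0,0],[0.6,-0.0069,-0.0288,0,0],[0.6,-0.0069,-0.0288,0,0]]' |tail -4
python3 -m jog '[[0.6,-0.0069,-0.0288,0,0],[0.6,-0.0069,-0.0288,0,0],[0.6,-0.0069,-0.0288,0,0],[0.6,-0.0069,-0.0288,0,0],[0.6,-0.0069,-0.0288,0,0]]' |tail -4
python3 -m jog '[[0.6,-0.0069,-0.0288,0,0],[0.6,-0.0069,-0.0288,0,0],[0.6,-0.0069,-0.0288,0,0],[0.6,-0.0069,-0.0288,0,0],[0.6,0,0,0.02,0]]' 
python3 -m jog '[[0.6,0,0,0.035,0],[0.6,0,0,0.035,0],[0.6,0,0,0.030,0],[0.6,0,0,0.02,0],[0.6,0,0,0.006,0]]' 

```

```text
clock: 5.47
tcp_pos: [0.4641, 0.0362, 0.2234]
orientation: [0.002, 0.004, 1.0, -0.0]
wrist_force: [1.1, -0.5, -1.8]
finger_gap: 0.0348
grip_force: 60.2
orientation: [0.0, 0.004, 1.0, -0.0]
wrist_force: [0.6, -0.0, -2.4]
finger_gap: 0.035
grip_force: 60.4
orientation: [0.0, 0.004, 1.0, -0.0]
wrist_force: [0.1, 0.2, -2.5]
finger_gap: 0.0348
grip_force: 60.4
clock: 6.72
tcp_pos: [0.5594, -0.3753, 0.2037]
orientation: [0.004, 0.006, 1.0, -0.004]
wrist_force: [1.3, -1.0, 0.1]
finger_gap: 0.0344
grip_force: 60.7
clock: 7.13
tcp_pos: [0.5544, -0.3659, 0.0695]
orientation: [-0.003, 0.004, 1.0, 0.002]
wrist_force: [0.1, 0.4, -2.3]
finger_gap: 0.0349
grip_force: 60.6
```

```bash

python3 -m jog '[[0.6,0,0,0.003,0],[0.6,0,0,0.001,0],[-0.3,0,0,0,0],[-0.3,0,0,0,0],[-0.3,0,0,0,0]]' 
python3 -m jog '[[-0.3,0,0,0,0],[-0.3,0,0,-0.03,0],[-0.3,0,0,-0.04,0],[-0.3,0,0,-0.04,0],[-0.3,0,0,-0.04,0]]' 
python3 - <<'E'
from h import *
c=cam()
for s in spools(c): print(np.round(s[:5],1),s[5].round(4), ray(c,s[0],s[1],.024).round(4))
print(handle(c)); st()
cv2.imwrite('pics/top1.png',cv2.resize(c['img'][80:320,130:530,::-1],(800,480)))
E
```

```text
clock: 7.55
tcp_pos: [0.5581, -0.3687, 0.0727]
orientation: [0.002, 0.004, 1.0, -0.001]
wrist_force: [0.0, -0.2, -0.0]
finger_gap: 0.0555
grip_force: 0.0
clock: 7.97
tcp_pos: [0.5566, -0.3675, 0.2226]
orientation: [0.0, 0.004, 1.0, -0.0]
wrist_force: [0.8, -0.6, 1.1]
finger_gap: 0.0554
grip_force: 0.0
[139.8  28.4 450.   32.   22. ] [1.0089 0.599 ] [1.0074 0.5975]
[513.7  79.5 546.   21.   38. ] [ 0.8658 -0.508 ] [ 0.8647 -0.5066]
[224.6 179.5 541.   28.   26. ] [0.5605 0.3346] [0.5602 0.3338]
[467.3 182.7 591.5  30.   26. ] [ 0.5605 -0.3719] [ 0.5602 -0.3708]
[197.  220.7 564.   29.   26. ] [0.439  0.4121] [0.439  0.4111]
[236.4 232.  532.5  28.   25. ] [0.4079 0.2963] [0.408  0.2957]
(array([331.68656716, 166.68656716]), np.int64(201), array([0.58244271, 0.02473711]), np.float64(174.5770045483422))
t 8.02 tcp [ 0.5592 -0.3697  0.2327] psi 179.54 F [ 0.4 -0.9  7.1] gap 0.0552 grip 0
```

View pics/top1.png

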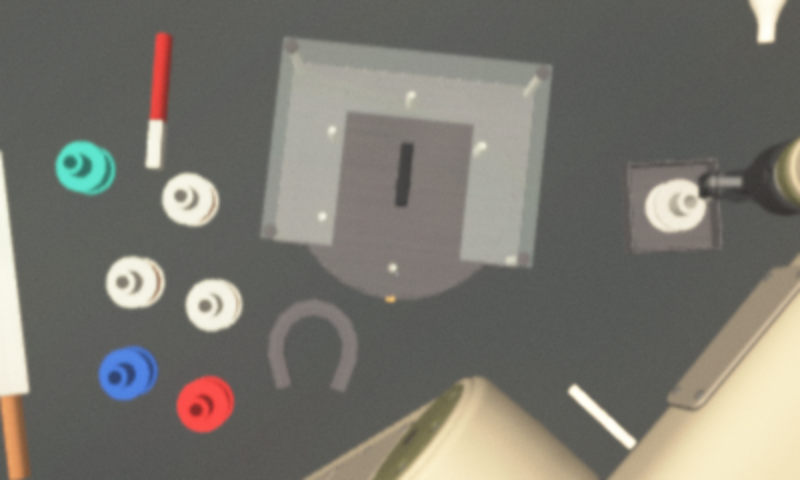

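The bare spool sits in the tray at crop (675,205), spindle 1 is free at crop (392,268), and there are three full spools. I'll locate the spindle tip precisely.

```bash
cat >> h.py <<'E'
def spin(c,p=(.463,.0365,.088),r=4):
    u,v=proj(c,p); u0,v0=int(round(u)),int(round(v)); g=c['img'].mean(2)[v0-r:v0+r+1,u0-r:u0+r+1]
    w=np.clip(g-np.median(g)-25,0,None); yy,xx=np.mgrid[v0-r:v0+r+1,u0-r:u0+r+1]
    q=((xx*w).sum()/w.sum(),(yy*w).sum()/w.sum()); return (round(u,1),round(v,1)),np.round(q,2),ray(c,*q,p[2]).round(4)
E
python3 - <<'E'
from h import *
c=cam(); print(spin(c))
for k in range(1,5):
    a=np.radians(174.5+ -60*k); print(k,spin(c,(.582+.12*np.cos(a),.0248+.12*np.sin(a),.088),5))
s=cam('scene'); print(spin(s,r=6)); u,v=proj(s,(.463,.0365,.088)); u,v=int(u),int(v); print(s['img'].mean(2)[v-6:v+12,u-6:u+7].astype(int))
print(proj(s,(.463,.0365,.09)))
E
```

```text
((np.float64(326.3), np.float64(213.9)), array([325.97, 213.41]), array([0.4644, 0.0373]))
1 ((np.float64(291.0), np.float64(188.2)), array([290.75, 187.68]), array([0.5336, 0.1348]))
2 ((np.float64(296.0), np.float64(145.0)), array([295.51, 144.62]), array([0.6528, 0.1238]))
3 ((np.float64(335.8), np.float64(127.6)), array([335.  , 127.28]), array([0.7023, 0.0156]))
4 ((np.float64(371.1), np.float64(153.1)), array([370.04, 152.77]), array([ 0.6327, -0.0815]))
((np.float64(309.0), np.float64(200.2)), array([309.69, 201.86]), array([0.4684, 0.0328]))
[[126 125 127 122 119 121 118 116 115 101  94  88  82]
 [103 103 101  94  94  88  89  81  86  80  82  77  83]
 [ 82  78  78  80  77  77  77  76  80  81  86  84  92]
 [ 77  79  79  88  82  83  87  86  86  87  88  93  92]
 [ 87  92  91  92  93 108 123 120  92  90  90  93  99]
 [ 92  92  90  93 112 156 190 177 133  97 103 105 114]
 [ 93  94  90  96 126 184 226 219 160 124 116 122 129]
 [ 94  91  93  96 128 175 212 208 177 147 126 128 135]
 [ 91  91  97 107 129 160 172 185 178 161 135 133 135]
 [ 92  96 110 120 143 157 163 176 179 159 141 131 134]
 [ 99 113 126 134 141 160 155 166 167 159 140 133 132]
 [122 130 130 140 148 157 161 155 162 159 142 131 134]
 [123 132 134 140 150 156 153 159 160 150 139 132 136]
 [132 131 131 145 152 159 157 162 159 151 140 137 136]
 [132 135 134 140 144 158 154 159 160 160 139 133 135]
 [133 136 133 142 148 156 161 163 158 156 142 135 131]
 [131 138 133 143 146 156 161 160 162 154 138 139 133]
 [134 135 136 141 149 158 154 161 164 154 139 135 132]]
(np.float64(309.0111785420982), np.float64(199.7632787639345))
```

```bash

for i in 1 2 3 4; do python3 -m jog '[[-0.3,0.0071,0.0302,0,0],[-0.3,0.0071,0.0302,0,0],[-0.3,0.0071,0.0302,0,0],[-0.3,0.0071,0.0302,0,0],[-0.3,0.0071,0.0302,0,0]]' >/dev/null; done
python3 -m jog '[[-0.3,0.0071,0.0302,0,0],[-0.3,0.0071,0.0302,0,0],[-0.3,0,0,0,-0.46],[-0.3,0,0,0,0]]' >/dev/null
python3 -c "
from h import *
go(.408,.2957,.062,180)
c=cam()
for s in spools(c): print(s[5].round(4))
"
```

```text
t 10.12 tcp [0.4048 0.2989 0.2192] psi 180.22 F [0.4 0.4 0.3] gap 0.0551 grip 0
tx -0.0032 ty -0.0032 tz 0.1572 turn 0.22
[ 0.8659 -0.508 ]
[0.5606 0.3346]
[ 0.5608 -0.3724]
[0.4112 0.2919]
[ 0.1111 -0.5927]
```

```bash

python3 -m jog '[[-0.3,-0.0032,-0.0032,0.030,0.2],[-0.3,0,0,0.035,0],[-0.3,0,0,0.035,0],[-0.3,0,0,0.030,0],[-0.3,0,0,0.018,0]]' >/dev/null
python3 -m jog '[[-0.3,0,0,0.009,0],[0.6,0,0,0,0],[0.6,0,0,0,0],[0.6,0,0,0,0],[0.6,0,0,0,0]]' 80
python3 -m jog '[[0.6,0,0,0,0],[0.6,0,0,-0.01,0],[0.6,0,0,-0.03,0],[0.6,0,0,-0.035,0],[0.6,0,0,-0.035,0]]'
python3 -m jog '[[0.6,0,0,-0.04,0],[0.6,0,0,-0.025,0],[0.6,0,0,0,0]]' >/dev/null
python3 -c "
from h import *
go(.4638,.0367,None,180)
c=cam()
for s in spools(c): print(s[5].round(4),s[:2])
"
```

```text
clock: 11.0
tcp_pos: [0.41, 0.2948, 0.0644]
orientation: [0.001, 0.002, 1.0, 0.0]
wrist_force: [-0.6, -0.1, -3.7]
finger_gap: 0.0325
grip_force: 80.2
clock: 11.42
tcp_pos: [0.4083, 0.2944, 0.175]
orientation: [-0.001, 0.002, 1.0, -0.0]
wrist_force: [1.6, 1.1, -3.9]
finger_gap: 0.0328
grip_force: 80.4
t 11.67 tcp [0.4118 0.2962 0.2458] psi 179.82 F [ 1.7 -0.1 -4.1] gap 0.0327 grip 81
tx -0.0528 ty -0.2594 tz None turn -0.18
[ 0.8659 -0.508 ] (513.6691064348886, 79.4525770051845)
[0.5606 0.3346] (224.60061443932412, 179.4774193548387)
[0.551  0.1598] (284.24613526570045, 183.5326086956522)
[ 0.5608 -0.3723] (467.4099326599327, 182.55920314253646)
[ 0.1111 -0.5927] (545.4641649763353, 341.00338066260986)
```

```bash
python3 - <<'E'
from h import *
c=cam();s=cam('scene')
p,_=st()
o=np.zeros((600,800,3),np.uint8)
o[:300,:]=cv2.resize(c['img'][140:290,100:500,::-1],(800,300))
u,v=map(int,proj(s,(p[0],p[1],p[2]-.02)));print(u,v)
a=s['img'][max(v-50,0):v+50,u-70:u+70,::-1]
o[300:,:420]=cv2.resize(a,(420,300),interpolation=cv2.INTER_CUBIC)
cv2.imwrite('pics/held1.png',o)
E
```

```text
t 11.82 tcp [0.4087 0.2946 0.2382] psi 179.81 F [-0.1 -1.2 -4.4] gap 0.0328 grip 81
348 113
```

View pics/held1.png

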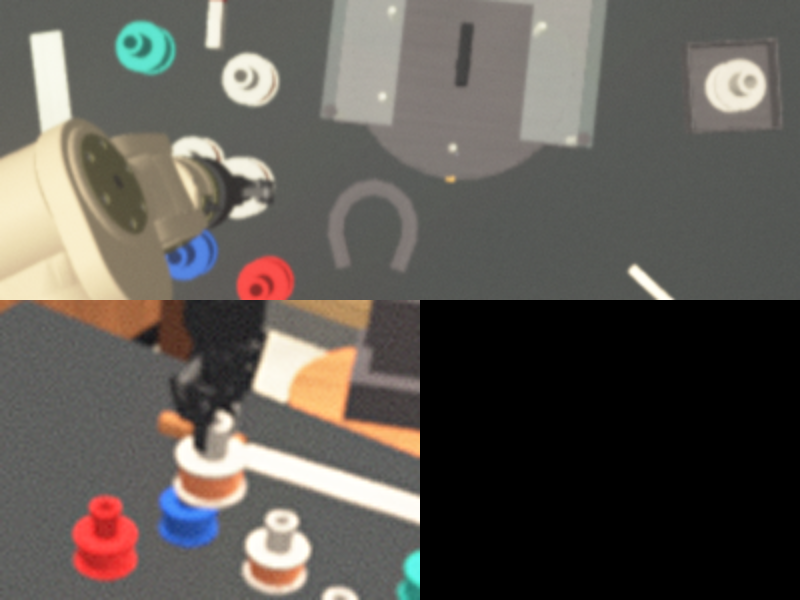

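```bash
cat >> h.py <<'E'
def held(zf,y):
    "held spool: zf = height of upper flange's top, y known from the grip; x from scene columns of white flange rows"
    s=cam('scene'); p,_=st(); im=s['img'].astype(int); m=(im.min(2)>150)&(im.max(2)-im.min(2)<45)
    cu=(im[:,:,0]-im[:,:,2]>60)&(im[:,:,0]>120)
    u,v=proj(s,(p[0],y,zf-.021)); u,v=int(u),int(v)
    # copper band centre = axis column
    n,l,t,ce=cv2.connectedComponentsWithStats(cu.astype(np.uint8))
    for i in range(1,n):
        if t[i,4]>40 and abs(ce[i][0]-u)<20 and abs(ce[i][1]-v)<20:
            uc=t[i,0]+t[i,2]/2-.5; xs=np.linspace(p[0]-.03,p[0]+.04,701); us=np.array([proj(s,(x,y,zf-.025))[0] for x in xs])
            print('copper',ce[i],t[i],'x from centroid %.4f, from extent %.4f'%(xs[np.argmin(abs(us-ce[i][0]))],xs[np.argmin(abs(us-uc))]),'tcp x',p[0])
E
python3 - <<'E'
from h import *
held(.216,.2946)
c=cam(); im=c['img'].astype(int); m=(im.min(2)>165); 
b=m[215:260,190:260]; cv2.imwrite('pics/x.png',b*255)
ys,xs=np.nonzero(m[205:255,222:240]); print('rows',ys.min()+205,ys.max()+205,)
for u in range(215,242,3):
    r=np.nonzero(m[195:262,u])[0]+195; print(u,r.min() if len(r) else None,r.max() if len(r) else None)
p=env.get_state()['tcp_pos']; print('tcp px at flange',proj(c,(p[0],p[1],.216)))
E
```

```text
t 11.87 tcp [0.4082 0.2943 0.2371] psi 179.81 F [-0.4  0.5 -4. ] gap 0.0328 grip 81
copper [335.63013699 104.38356164] [331 100  11   9  73] x from centroid 0.3782, from extent 0.3782 tcp x 0.4081514548378055
copper [347.30379747 125.06962025] [337 120  22  11 158] x from centroid 0.4080, from extent 0.4087 tcp x 0.4081514548378055
rows 220 249
215 221 224
218 220 249
221 220 249
224 220 248
227 221 248
230 222 247
233 224 244
236 228 230
239 None None
tcp px at flange (np.float64(219.26320181993404), np.float64(234.5256149066664))[ WARN:0@0.825] global loadsave.cpp:1063 imwrite_ Unsupported depth image for selected encoder is fallbacked to CV_8U.
```

Held spool 1 is centred on the jaws; the copper band and the flange rows both put x at about .4085. I'll carry it to the gap.

```bash

for i in 1 2; do python3 -m jog '[[0.6,-0.0056,-0.0257,0,0],[0.6,-0.0056,-0.0257,0,0],[0.6,-0.0056,-0.0257,0,0],[0.6,-0.0056,-0.0257,0,0],[0.6,-0.0056,-0.0257,0,0]]' >/dev/null; done
python3 -m jog '[[0.6,0,0,0,0],[0.6,0,0,0,0],[0.6,0,0,0,0]]' >/dev/null
python3 -c "
from h import *
go(.4638,.0367,None,180)
held(.215,.0367)"
```

```text
t 13.00 tcp [0.4632 0.0377 0.237 ] psi 179.77 F [ 0.4  1.1 -3.8] gap 0.0325 grip 81
tx -0.0006 ty -0.0010 tz None turn -0.23
t 13.05 tcp [0.4633 0.0381 0.2373] psi 179.83 F [-0.1  0.6 -2.8] gap 0.0327 grip 81
copper [309.25       179.38414634] [297 173  25  12 164] x from centroid 0.4639, from extent 0.4630 tcp x 0.46334754932487937
```

```bash

python3 -m jog '[[0.6,-0.0005,-0.0012,0.025,0],[0.6,0,0,0.03,0],[0.6,0,0,0.022,0],[0.6,0,0,0,0]]' |grep -E "tcp|wrist"
python3 -m jog '[[0.6,0,0,0.006,0],[0.6,0,0,0.006,0],[0.6,0,0,0.006,0],[0.6,0,0,0,0]]' |grep -E "tcp|wrist"
```

```text
tcp_pos: [0.4608, 0.0378, 0.1568]
wrist_force: [-0.8, 1.2, -3.3]
tcp_pos: [0.4648, 0.0365, 0.1431]
wrist_force: [-1.0, -0.5, -3.5]
```

```bash

python3 -m jog '[[0.6,0,0,0.008,0],[0.6,0,0,0.008,0],[0.6,0,0,0.008,0],[0.6,0,0,0.008,0],[0.6,0,0,0.008,0]]' |grep -E "tcp|wrist"
python3 -m jog '[[0.6,0,0,0.003,0],[0.6,0,0,0.002,0],[0.6,0,0,0.002,0],[0.6,0,0,0,0]]' |grep -E "tcp|wrist"
```

```text
tcp_pos: [0.4645, 0.0362, 0.1023]
wrist_force: [0.6, 0.3, -3.0]
tcp_pos: [0.4647, 0.0363, 0.096]
wrist_force: [1.0, -0.1, -3.1]
```

```bash

python3 -m jog '[[0.6,0,0,0.0015,0],[-0.3,0,0,0,0],[-0.3,0,0,0,0],[-0.3,0,0,0,0],[-0.3,0,0,-0.01,0]]' |grep -E "tcp|wrist"
python3 -m jog '[[-0.3,0,0,-0.03,0],[-0.3,0,0,-0.03,0],[-0.3,0,0,-0.03,0],[-0.3,0,0,-0.03,0],[-0.3,-0.01,0,-0.01,0]]' |grep -E "tcp|wrist"
python3 -m jog '[[-0.3,-0.027,-0.0025,0,5.2],[-0.3,-0.027,0,0,0],[-0.3,-0.027,0,0,0],[-0.3,-0.027,0,0,0],[-0.3,0,0,0,0]]' |grep -E "tcp|wrist"
python3 - <<'E'
from h import *
c=cam()
for s in spools(c): print(s[5].round(4),ray(c,s[0],s[1],.051).round(4))
held(.072,.0367)
go(.5832,.0262,.155,174.7)
E
```

```text
tcp_pos: [0.464, 0.0364, 0.104]
wrist_force: [-0.8, 0.7, 0.3]
tcp_pos: [0.4755, 0.0363, 0.24]
wrist_force: [0.4, 0.1, 0.1]
tcp_pos: [0.5869, 0.0253, 0.2342]
wrist_force: [0.2, -0.0, -0.1]
[ 0.8658 -0.5081] [ 0.8548 -0.4936]
[ 0.6099 -0.8076] [ 0.6056 -0.7852]
[0.5605 0.3346] [0.5575 0.3269]
[ 0.5608 -0.3725] [ 0.5578 -0.3615]
[0.4387 0.4121] [0.4389 0.4024]
[ 0.1109 -0.592 ] [ 0.1198 -0.5752]
t 15.82 tcp [0.5829 0.0259 0.2343] psi 174.59 F [-0.7  0.3  0.3] gap 0.0554 grip 0
t 15.82 tcp [0.5829 0.0259 0.2343] psi 174.59 F [-0.7  0.3  0.3] gap 0.0554 grip 0
tx -0.0003 ty 0.0003 tz 0.0793 turn -0.11
```

```bash
python3 - <<'E'
from h import *
s=cam('scene'); im=cv2.resize(s['img'][150:260,260:400,::-1],None,fx=4,fy=4,interpolation=cv2.INTER_CUBIC)
for z in(.03,.072,.11):
    u,v=proj(s,(.4638,.0367,z)); cv2.drawMarker(im,(int((u-259.5)*4),int((v-149.5)*4)),(0,0,255),0,14,1)
cv2.imwrite('pics/seat1.png',im)
E
```

```text
(no output)
```

View pics/seat1.png

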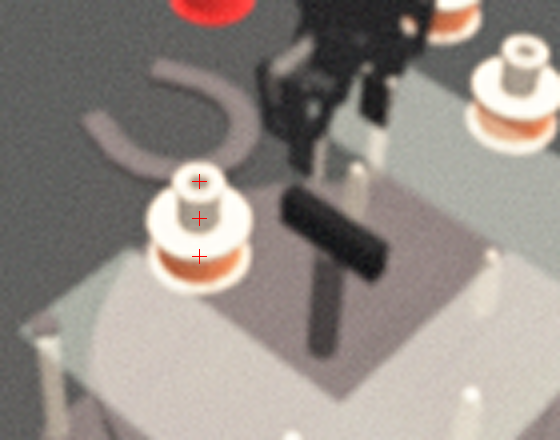

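The spool is seated: the hub top at (199,182) lies on the predicted marker. The open jaws stand above the bar. I'll go down, grip and turn one click.

```bash

python3 -m jog '[[-0.3,0,0,0.03,0],[-0.3,0,0,0.03,0],[-0.3,0,0,0.019,0],[1,0,0,0,0],[1,0,0,0,0]]' 60 |grep -E "tcp|wrist|gap"
python3 -m jog '[[1,0,0,0,0],[1,0,0,0,0],[1,0,0,0,0],[1,0,0,0,-3],[1,0,0,0,-5]]' |grep -E "tcp|wrist|gap|orient"
python3 -m jog '[[1,0,0,0,-6],[1,0,0,0,-6],[1,0,0,0,-6],[1,0,0,0,-6],[1,0,0,0,-6]]' |grep -E "tcp|wrist|gap|orient"
python3 -m jog '[[1,0,0,0,-6],[1,0,0,0,-6],[1,0,0,0,-6],[1,0,0,0,-4],[1,0,0,0,0]]' |grep -E "tcp|wrist|gap|orient"
python3 -c "
from h import *
st()"
```

```text
tcp_pos: [0.5807, 0.0263, 0.1557]
wrist_force: [0.7, -0.1, -0.4]
finger_gap: 0.0322
tcp_pos: [0.5828, 0.0254, 0.158]
orientation: [0.001, -0.023, 1.0, -0.001]
wrist_force: [-3.1, -3.2, 7.6]
finger_gap: 0.0145
tcp_pos: [0.5828, 0.0253, 0.1581]
orientation: [0.001, -0.283, 0.959, -0.001]
wrist_force: [-3.6, -3.7, 6.3]
finger_gap: 0.0144
tcp_pos: [0.5829, 0.0252, 0.1581]
orientation: [0.001, -0.46, 0.888, -0.001]
wrist_force: [-3.5, -4.2, 7.7]
finger_gap: 0.0143
t 17.53 tcp [0.5829 0.0252 0.1581] psi 234.77 F [-3.5 -4.2  7.7] gap 0.0143 grip 61
```

```bash

python3 -m jog '[[-0.3,0,0,0,0],[-0.3,0,0,0,0],[-0.3,0,0,0,0],[-0.3,0,0,-0.03,0],[-0.3,0,0,-0.04,0]]' |grep -E "tcp|wrist|gap"
python3 -m jog '[[-0.3,0,0,-0.01,6.85],[-0.3,0,0,0,6.85],[-0.3,0,0,0,6.85],[-0.3,0,0,0,6.85],[-0.3,0,0,0,6.85]]' >/dev/null
python3 -m jog '[[-0.3,0,0,0,6.85],[-0.3,0,0,0,6.85],[-0.3,0,0,0,6.85]]' >/dev/null
for i in 1 2; do python3 -m jog '[[-0.3,0.0022,0.0309,0,0],[-0.3,0.0022,0.0309,0,0],[-0.3,0.0022,0.0309,0,0],[-0.3,0.0022,0.0309,0,0],[-0.3,0.0022,0.0309,0,0]]' >/dev/null; done
python3 -m jog '[[-0.3,0,0,0,0],[-0.3,0,0,0,0]]' >/dev/null
python3 - <<'E'
from h import *
c=cam();print(handle(c))
for k in range(5):
    a=np.radians(174.7-60*k); print(k,spin(c,(.5832+.1195*np.cos(a),.0262+.1195*np.sin(a),.088),5))
for s in spools(c): print(s[5].round(4),np.round(s[:3],1))
go(.5605,.3346,.062,180)
E
```

```text
tcp_pos: [0.5799, 0.0266, 0.2227]
wrist_force: [0.8, 0.7, 1.4]
finger_gap: 0.0556
(array([331.47244094, 167.63779528]), np.int64(254), array([0.57999967, 0.02525141]), np.float64(-126.97629956694477))
0 ((np.float64(326.0), np.float64(213.5)), array([325.52, 213.38]), array([0.4645, 0.0385]))
1 ((np.float64(290.8), np.float64(187.8)), array([290.67, 187.31]), array([0.5347, 0.1351]))
2 ((np.float64(295.5), np.float64(144.8)), array([295.7 , 144.26]), array([0.6538, 0.1233]))
3 ((np.float64(335.2), np.float64(127.3)), array([335.6 , 127.24]), array([0.7024, 0.0139]))
4 ((np.float64(370.3), np.float64(152.6)), array([nan, nan]), array([nan, nan]))
[ 0.8659 -0.508 ] [513.7  79.4 538.5]
[ 0.6148 -0.8092] [618.9 165.9 694.5]
[0.5595 0.3336] [224.9 179.9 520. ]
[ 0.5609 -0.3724] [467.4 182.5 592. ]
[ 0.5167 -0.0782] [365.8 196.4 594. ]
[0.439  0.4121] [197.  220.7 562.5]
[0.0891 0.8802] [ 32.2 339.7 514. ]
[ 0.1112 -0.5927] [545.5 341.  488. ]
t 19.67 tcp [0.5611 0.3357 0.2354] psi 179.89 F [-0.1 -0.5  0.4] gap 0.0560 grip 0
tx 0.0006 ty -0.0011 tz 0.1734 turn -0.11h.py:38: RuntimeWarning: invalid value encountered in scalar divide
  q=((xx*w).sum()/w.sum(),(yy*w).sum()/w.sum()); return (round(u,1),round(v,1)),np.round(q,2),ray(c,*q,p[2]).round(4)
```

One click done: the bar is at about 54° and a spindle is back in the gap. I'll pick the second spool.

```bash

python3 -m jog '[[-0.3,0.0006,-0.001,0.035,0],[-0.3,0,0,0.04,0],[-0.3,0,0,0.04,0],[-0.3,0,0,0.030,0],[-0.3,0,0,0.018,0]]' >/dev/null
python3 -m jog '[[-0.3,0,0,0.009,0],[0.6,0,0,0,0],[0.6,0,0,0,0],[0.6,0,0,0,0],[0.6,0,0,0,0]]' 80
python3 -m jog '[[0.6,0,0,0,0],[0.6,0,0,-0.01,0],[0.6,0,0,-0.03,0],[0.6,0,0,-0.035,0],[0.6,0,0,-0.035,0]]' >/dev/null
python3 -m jog '[[0.6,0,0,-0.04,0],[0.6,0,0,-0.025,0],[0.6,0,0,0,0],[0.6,0,0,0,0]]' >/dev/null
python3 -c "
from h import *
go(.464,.0375,None,180)
p,_=st()
held(p[2]-.022,p[1])
"
```

```text
clock: 20.5
tcp_pos: [0.5615, 0.3341, 0.0649]
orientation: [0.001, 0.002, 1.0, 0.0]
wrist_force: [0.2, 0.7, -5.0]
finger_gap: 0.0335
grip_force: 79.9
t 21.25 tcp [0.5618 0.3347 0.2413] psi 179.81 F [ 0.4 -0.1 -6.3] gap 0.0337 grip 81
tx 0.0968 ty -0.2975 tz None turn -0.19
t 21.25 tcp [0.5618 0.3347 0.2413] psi 179.81 F [ 0.4 -0.1 -6.3] gap 0.0337 grip 81
t 21.30 tcp [0.5606 0.3342 0.2386] psi 179.81 F [ 0.  -0.7 -6.4] gap 0.0335 grip 81
copper [397.26347305 137.4251497 ] [387 131  23  13 167] x from centroid 0.5599, from extent 0.5624 tcp x 0.5605920078618278
```

```bash

for i in 1 2; do python3 -m jog '[[0.6,0.0096,-0.0297,0,0],[0.6,0.0096,-0.0297,0,0],[0.6,0.0096,-0.0297,0,0],[0.6,0.0096,-0.0297,0,0],[0.6,0.0096,-0.0297,0,0]]' >/dev/null; done
python3 -m jog '[[0.6,0,0,0,0],[0.6,0,0,0,0],[0.6,0,0,0,0],[0.6,0,0,0,0]]' >/dev/null
python3 -c "
from h import *
held(.215,.0375)
go(.464,.0375,.16,180)
c=cam(); print(spin(c))"
```

```text
t 22.52 tcp [0.4636 0.0383 0.2379] psi 179.88 F [ 0.2  0.4 -5. ] gap 0.0336 grip 82
copper [309.60843373 179.37951807] [298 173  25  12 166] x from centroid 0.4645, from extent 0.4658 tcp x 0.46355641070165426
t 22.52 tcp [0.4636 0.0383 0.2379] psi 179.88 F [ 0.2  0.4 -5. ] gap 0.0336 grip 82
tx -0.0004 ty -0.0008 tz 0.0779 turn -0.12
((np.float64(326.3), np.float64(213.9)), array([nan, nan]), array([nan, nan]))h.py:38: RuntimeWarning: invalid value encountered in scalar divide
  q=((xx*w).sum()/w.sum(),(yy*w).sum()/w.sum()); return (round(u,1),round(v,1)),np.round(q,2),ray(c,*q,p[2]).round(4)
```

```bash

python3 -m jog '[[0.6,0,-0.0008,0.025,0],[0.6,0,0,0.03,0],[0.6,0,0,0.024,0],[0.6,0,0,0,0]]' |grep -E "tcp|wrist"
python3 -m jog '[[0.6,0,0,0.006,0],[0.6,0,0,0.006,0],[0.6,0,0,0.006,0],[0.6,0,0,0,0]]' |grep -E "tcp|wrist"
```

```text
tcp_pos: [0.4603, 0.0378, 0.1551]
wrist_force: [-0.7, 0.3, -5.2]
tcp_pos: [0.4641, 0.0368, 0.1417]
wrist_force: [0.2, 0.1, -5.6]
```

```bash

python3 -m jog '[[0.6,0,0,0.008,0],[0.6,0,0,0.008,0],[0.6,0,0,0.008,0],[0.6,0,0,0.008,0],[0.6,0,0,0.008,0]]' |grep -E "tcp|wrist"
python3 -m jog '[[0.6,0,0,0.003,0],[0.6,0,0,0.001,0],[0.6,0,0,0.001,0],[0.6,0,0,0,0]]' |grep -E "tcp|wrist"
python3 -m jog '[[0.6,0,0,0.0015,0],[-0.3,0,0,0,0],[-0.3,0,0,0,0],[-0.3,0,0,0,0],[-0.3,0,0,-0.01,0]]' |grep -E "tcp|wrist"
python3 -m jog '[[-0.3,0,0,-0.03,0],[-0.3,0,0,-0.03,0],[-0.3,0,0,-0.03,0],[-0.3,0,0,-0.03,0],[-0.3,-0.01,0,-0.01,0]]' |grep -E "tcp|wrist"
python3 -m jog '[[-0.3,-0.027,-0.0035,0,0],[-0.3,-0.027,-0.0035,0,0],[-0.3,-0.027,-0.0035,0,0],[-0.3,-0.027,0,0,0],[-0.3,0,0,0,0]]' |grep -E "tcp|wrist"
python3 - <<'E'
from h import *
s=cam('scene'); im=cv2.resize(s['img'][150:260,260:400,::-1],None,fx=4,fy=4,interpolation=cv2.INTER_CUBIC)
for z in(.03,.072,.11):
    u,v=proj(s,(.464,.0375,z)); cv2.drawMarker(im,(int((u-259.5)*4),int((v-149.5)*4)),(0,0,255),0,14,1)
cv2.imwrite('pics/seat2.png',im)
go(.5832,.0262,.155,234.7)
E
```

```text
tcp_pos: [0.4636, 0.0366, 0.1008]
wrist_force: [0.2, 0.0, -5.3]
tcp_pos: [0.464, 0.0366, 0.0968]
wrist_force: [-0.4, 0.3, -5.3]
tcp_pos: [0.4633, 0.0367, 0.1047]
wrist_force: [1.1, -0.5, -0.2]
tcp_pos: [0.4747, 0.0366, 0.2407]
wrist_force: [0.3, 1.2, 0.3]
tcp_pos: [0.5864, 0.0251, 0.2349]
wrist_force: [0.4, -0.3, 0.6]
t 25.28 tcp [0.584  0.0254 0.2349] psi 179.79 F [-1.  -0.1  0.1] gap 0.0559 grip 0
tx 0.0008 ty 0.0008 tz 0.0799 turn -54.91
```

View pics/seat2.png

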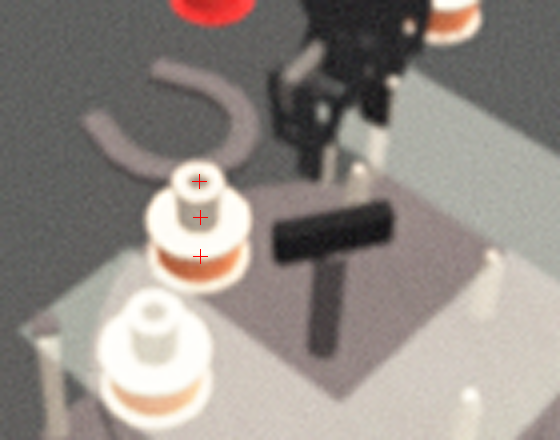

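Spool 2 is seated on spindle 2 (hub top at (199,182)), and spool 1 is under the guard at (155,355). Next, the second click.

```bash

python3 -m jog '[[-0.3,0.0008,0.0008,0,-6.86],[-0.3,0,0,0,-6.86],[-0.3,0,0,0,-6.86],[-0.3,0,0,0,-6.86],[-0.3,0,0,0,-6.86]]' >/dev/null
python3 -m jog '[[-0.3,0,0,0,-6.86],[-0.3,0,0,0,-6.86],[-0.3,0,0,0,-6.86],[-0.3,0,0,0,0]]' >/dev/null
python3 -m jog '[[-0.3,0,0,0.03,0],[-0.3,0,0,0.03,0],[-0.3,0,0,0.019,0],[1,0,0,0,0],[1,0,0,0,0]]' 60 |grep -E "tcp|wrist|gap"
python3 -m jog '[[1,0,0,0,0],[1,0,0,0,0],[1,0,0,0,0],[1,0,0,0,-3],[1,0,0,0,-5]]' |grep -E "tcp|wrist|gap|orient"
python3 -m jog '[[1,0,0,0,-6],[1,0,0,0,-6],[1,0,0,0,-6],[1,0,0,0,-6],[1,0,0,0,-6]]' |grep -E "tcp|wrist|gap|orient"
python3 -m jog '[[1,0,0,0,-6],[1,0,0,0,-6],[1,0,0,0,-6],[1,0,0,0,-4],[1,0,0,0,0]]' |grep -E "tcp|wrist|gap|orient"
python3 -c "
from h import *
st()"
python3 -m jog '[[-0.3,0,0,0,0],[-0.3,0,0,0,0],[-0.3,0,0,0,0],[-0.3,0,0,-0.03,0],[-0.3,0,0,-0.04,0]]' |grep -E "tcp|wrist|gap"
for i in 1 2 3; do python3 -m jog '[[-0.3,0,0,0,6.75],[-0.3,0,0,0,6.75],[-0.3,0,0,0,6.75],[-0.3,0,0,0,6.75],[-0.3,0,0,0,6.75]]' >/dev/null; done
python3 -m jog '[[-0.3,0,0,0,6.75],[-0.3,0,0,0,6.75],[-0.3,0,0,0,0]]' >/dev/null
python3 - <<'E'
from h import *
c=cam()
for s in spools(c): print(s[5].round(4),np.round(s[:3],1))
go(.439,.4121,.062,180)
E
```

```text
tcp_pos: [0.5797, 0.0267, 0.156]
wrist_force: [0.0, 0.8, -0.3]
finger_gap: 0.0323
tcp_pos: [0.583, 0.0255, 0.1584]
orientation: [0.002, -0.52, 0.854, -0.002]
wrist_force: [3.5, -3.8, -1.4]
finger_gap: 0.0147
tcp_pos: [0.5829, 0.0255, 0.1584]
orientation: [-0.001, 0.725, -0.689, 0.002]
wrist_force: [2.7, -2.9, -1.7]
finger_gap: 0.0147
tcp_pos: [0.5829, 0.0255, 0.1584]
orientation: [-0.0, 0.842, -0.539, 0.003]
wrist_force: [3.2, -4.4, 0.0]
finger_gap: 0.0146
t 27.70 tcp [0.5829 0.0255 0.1584] psi 294.76 F [ 3.2 -4.4  0. ] gap 0.0146 grip 60
tcp_pos: [0.5781, 0.0271, 0.2235]
wrist_force: [0.8, 0.3, 0.9]
finger_gap: 0.0555
[ 0.8659 -0.508 ] [513.7  79.4 538.5]
[ 0.613  -0.7966] [614.5 166.5 422. ]
[ 0.5607 -0.3723] [467.4 182.6 592. ]
[0.4387 0.4121] [197.  220.8 555. ]
[ 0.1109 -0.592 ] [545.2 341.1 476. ]
t 29.67 tcp [0.5808 0.0268 0.2266] psi 180.05 F [ 0.4 -0.4  0.2] gap 0.0555 grip 0
tx 0.1415 ty 0.3854 tz 0.1646 turn 0.05
```

```bash

for i in 1 2; do python3 -m jog '[[-0.3,0.0109,0.0296,0,0],[-0.3,0.0109,0.0296,0,0],[-0.3,0.0109,0.0296,0,0],[-0.3,0.0109,0.0296,0,0],[-0.3,0.0109,0.0296,0,0]]' >/dev/null; done
python3 -m jog '[[-0.3,0.0109,0.0296,0,0],[-0.3,0.0109,0.0296,0,0],[-0.3,0.0109,0.0296,0,0],[-0.3,0,0,0,0],[-0.3,0,0,0,0]]' >/dev/null
python3 - <<'E'
from h import *
c=cam(); print(handle(c),spin(c))
for s in spools(c): print(s[5].round(4),np.round(s[:3],1))
go(.4388,.4121,.062,180)
E
```

```text
(array([331.75097276, 167.63035019]), np.int64(257), array([0.58002774, 0.02454203]), np.float64(116.1717246759583)) ((np.float64(326.3), np.float64(213.9)), array([325.67, 213.46]), array([0.4643, 0.0381]))
[ 0.8659 -0.5082] [513.7  79.5 543. ]
[ 0.6389 -0.0904] [370.4 154.6 614.5]
[ 0.6104 -0.8037] [617.  167.4 711.5]
[ 0.5608 -0.3724] [467.4 182.6 592.5]
[ 0.5175 -0.0795] [366.3 196.1 600. ]
[0.4388 0.4098] [197.8 220.8 522. ]
[0.3259 0.5922] [134.2 258.8 534.5]
[ 0.111  -0.5926] [545.4 341.  486. ]
t 30.97 tcp [0.4392 0.4118 0.2261] psi 180.14 F [ 0.3 -0.5 -0.4] gap 0.0557 grip 0
tx 0.0004 ty 0.0003 tz 0.1641 turn 0.14
```

```bash

python3 -m jog '[[-0.3,0,0,0.035,0.1],[-0.3,0,0,0.04,0],[-0.3,0,0,0.04,0],[-0.3,0,0,0.025,0],[-0.3,0,0,0.015,0]]' >/dev/null
python3 -m jog '[[-0.3,0,0,0.008,0],[0.6,0,0,0,0],[0.6,0,0,0,0],[0.6,0,0,0,0],[0.6,0,0,0,0]]' 80
python3 -m jog '[[0.6,0,0,0,0],[0.6,0,0,-0.01,0],[0.6,0,0,-0.03,0],[0.6,0,0,-0.035,0],[0.6,0,0,-0.035,0]]' >/dev/null
python3 -m jog '[[0.6,0,0,-0.04,0],[0.6,0,0,-0.025,0],[0.6,0,0,0,0],[0.6,0,0,0,0]]' >/dev/null
python3 -c "
from h import *
p,_=st()
held(p[2]-.022,p[1])
go(.464,.0375,None,180)
"
```

```text
clock: 31.8
tcp_pos: [0.4403, 0.4116, 0.0642]
orientation: [0.001, 0.002, 1.0, 0.0]
wrist_force: [-0.4, -0.1, -5.8]
finger_gap: 0.0338
grip_force: 79.9
t 32.55 tcp [0.4406 0.4123 0.2408] psi 179.85 F [-0.   0.  -5.1] gap 0.0337 grip 81
t 32.60 tcp [0.4395 0.4115 0.2384] psi 179.84 F [-0.1 -0.  -6.1] gap 0.0340 grip 81
copper [376.25675676 110.88513514] [366 105  22  12 148] x from centroid 0.4396, from extent 0.4406 tcp x 0.4395320611226322
t 32.60 tcp [0.4395 0.4115 0.2384] psi 179.84 F [-0.1 -0.  -6.1] gap 0.0340 grip 81
tx -0.0255 ty -0.3739 tz None turn -0.16
```

```bash

for i in 1 2; do python3 -m jog '[[0.6,-0.0020,-0.0289,0,0],[0.6,-0.0020,-0.0289,0,0],[0.6,-0.0020,-0.0289,0,0],[0.6,-0.0020,-0.0289,0,0],[0.6,-0.0020,-0.0289,0,0]]' >/dev/null; done
python3 -m jog '[[0.6,-0.0020,-0.0289,0,0],[0.6,-0.0020,-0.0289,0,0],[0.6,-0.0020,-0.0274,0,0]]' >/dev/null
python3 -m jog '[[0.6,0,0,0,0],[0.6,0,0,0,0],[0.6,0,0,0,0],[0.6,0,0,0,0]]' >/dev/null
python3 -c "
from h import *
held(.215,.0375)
go(.464,.0375,.16,180)"
```

```text
t 34.07 tcp [0.464  0.0382 0.2375] psi 179.92 F [ 0.1  0.5 -4.5] gap 0.0337 grip 82
copper [309.55279503 179.39751553] [298 173  24  12 161] x from centroid 0.4643, from extent 0.4641 tcp x 0.463997643579902
t 34.07 tcp [0.464  0.0382 0.2375] psi 179.92 F [ 0.1  0.5 -4.5] gap 0.0337 grip 82
tx -0.0000 ty -0.0007 tz 0.0775 turn -0.08
```

```bash

python3 -m jog '[[0.6,0,-0.0007,0.025,0],[0.6,0,0,0.03,0],[0.6,0,0,0.024,0],[0.6,0,0,0,0]]' |grep -E "tcp|wrist"
python3 -m jog '[[0.6,0,0,0.006,0],[0.6,0,0,0.006,0],[0.6,0,0,0.006,0],[0.6,0,0,0,0]]' |grep -E "tcp|wrist"
```

```text
tcp_pos: [0.4608, 0.0379, 0.1546]
wrist_force: [-2.3, 0.3, -5.0]
tcp_pos: [0.4649, 0.0367, 0.1412]
wrist_force: [-0.4, -0.6, -5.1]
```

```bash

python3 -m jog '[[0.6,0,0,0.008,0],[0.6,0,0,0.008,0],[0.6,0,0,0.008,0],[0.6,0,0,0.008,0],[0.6,0,0,0.008,0]]' |grep -E "tcp|wrist"
python3 -m jog '[[0.6,0,0,0.003,0],[0.6,0,0,0.001,0],[0.6,0,0,0.001,0],[0.6,0,0,0,0]]' |grep -E "tcp|wrist"
python3 -m jog '[[0.6,0,0,0.0015,0],[-0.3,0,0,0,0],[-0.3,0,0,0,0],[-0.3,0,0,0,0],[-0.3,0,0,-0.01,0]]' |grep -E "tcp|wrist"
python3 -m jog '[[-0.3,0,0,-0.03,0],[-0.3,0,0,-0.03,0],[-0.3,0,0,-0.03,0],[-0.3,0,0,-0.03,0],[-0.3,-0.01,0,-0.01,0]]' |grep -E "tcp|wrist"
python3 -m jog '[[-0.3,-0.027,-0.0035,0,0],[-0.3,-0.027,-0.0035,0,0],[-0.3,-0.027,-0.0035,0,0],[-0.3,-0.027,0,0,0],[-0.3,0,0,0,0]]' |grep -E "tcp|wrist"
python3 - <<'E'
from h import *
s=cam('scene'); im=cv2.resize(s['img'][150:260,260:400,::-1],None,fx=4,fy=4,interpolation=cv2.INTER_CUBIC)
for z in(.03,.072,.11):
    u,v=proj(s,(.464,.0375,z)); cv2.drawMarker(im,(int((u-259.5)*4),int((v-149.5)*4)),(0,0,255),0,14,1)
cv2.imwrite('pics/seat3.png',im)
go(.5832,.0260,.155,114.7)
E
```

```text
tcp_pos: [0.4644, 0.0365, 0.1003]
wrist_force: [-0.2, -0.2, -4.7]
tcp_pos: [0.4648, 0.0365, 0.0963]
wrist_force: [0.4, 0.7, -4.0]
tcp_pos: [0.464, 0.0366, 0.1041]
wrist_force: [0.3, -0.2, -0.4]
tcp_pos: [0.4755, 0.0365, 0.24]
wrist_force: [0.5, -0.1, 0.1]
tcp_pos: [0.5872, 0.025, 0.2343]
wrist_force: [-0.8, 0.2, -1.1]
t 36.78 tcp [0.5847 0.0254 0.2343] psi 179.82 F [ 0.7 -0.2 -0.6] gap 0.0556 grip 0
tx 0.0015 ty 0.0006 tz 0.0793 turn 65.12
```

View pics/seat3.png

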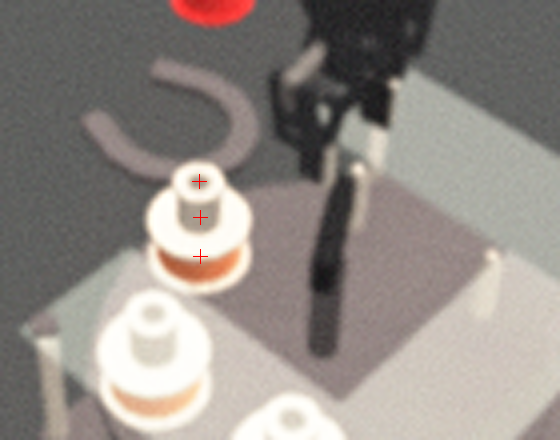

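The third spool is seated at (199,182), with the other two at (155,355) and (290,420). Now the last click.

```bash

python3 -m jog '[[-0.3,0.0015,0.0006,0,6.5],[-0.3,0,0,0,6.5],[-0.3,0,0,0,6.5],[-0.3,0,0,0,6.5],[-0.3,0,0,0,6.5]]' >/dev/null
python3 -m jog '[[-0.3,0,0,0,6.5],[-0.3,0,0,0,6.5],[-0.3,0,0,0,6.5],[-0.3,0,0,0,6.5],[-0.3,0,0,0,6.5]]' >/dev/null
python3 -m jog '[[-0.3,0,0,0,0],[-0.3,0,0,0.03,0],[-0.3,0,0,0.03,0],[-0.3,0,0,0.019,0],[1,0,0,0,0]]' 60 |grep -E "tcp|wrist|gap|orient"
python3 -m jog '[[1,0,0,0,0],[1,0,0,0,0],[1,0,0,0,0],[1,0,0,0,0],[1,0,0,0,-5]]' |grep -E "tcp|wrist|gap|orient"
python3 -m jog '[[1,0,0,0,-6],[1,0,0,0,-6],[1,0,0,0,-6],[1,0,0,0,-6],[1,0,0,0,-6]]' |grep -E "tcp|wrist|gap|orient"
python3 -m jog '[[1,0,0,0,-6],[1,0,0,0,-6],[1,0,0,0,-6],[1,0,0,0,-7],[1,0,0,0,0]]' |grep -E "tcp|wrist|gap|orient"
python3 -c "
from h import *
st()"
python3 -m jog '[[-0.3,0,0,0,0],[-0.3,0,0,0,0],[-0.3,0,0,0,0],[-0.3,0,0,-0.03,0],[-0.3,0,0,-0.04,0]]' |grep -E "tcp|wrist|gap"
python3 -m jog '[[-0.3,0,-0.01,-0.03,0],[-0.3,0,-0.04,0,0],[-0.3,0,-0.04,0,0],[-0.3,0,-0.04,0,0],[-0.3,0,-0.04,0,0]]' |grep -E "tcp|wrist|gap"
python3 -m jog '[[-0.3,0,0,0,0],[-0.3,0,0,0,0],[-0.3,0,0,0,0]]' |grep -E "tcp"
python3 - <<'E'
from h import *
c=cam();s=cam('scene'); print(handle(c),spin(c))
for q in spools(c): print(q[5].round(4),np.round(q[:3],1))
o=np.zeros((600,800,3),np.uint8)
o[:300]=cv2.resize(c['img'][80:230,130:530,::-1],(800,300)); o[300:,:600]=cv2.resize(s['img'][130:320,190:450,::-1],(600,300))[:300]
cv2.imwrite('pics/end.png',o)
E
```

```text
tcp_pos: [0.5775, 0.0267, 0.1518]
orientation: [-0.003, 0.537, 0.843, -0.002]
wrist_force: [-0.4, -0.8, -1.2]
finger_gap: 0.0446
tcp_pos: [0.5824, 0.0265, 0.1579]
orientation: [0.002, 0.502, 0.865, 0.001]
wrist_force: [0.1, 2.0, 3.0]
finger_gap: 0.0145
tcp_pos: [0.5818, 0.026, 0.1578]
orientation: [0.001, 0.258, 0.966, -0.0]
wrist_force: [-1.1, 0.3, 3.9]
finger_gap: 0.0145
tcp_pos: [0.5817, 0.0254, 0.1578]
orientation: [0.001, 0.042, 0.999, -0.001]
wrist_force: [-3.2, -2.4, 5.6]
finger_gap: 0.0145
t 39.28 tcp [0.5817 0.0254 0.1578] psi 175.20 F [-3.2 -2.4  5.6] gap 0.0145 grip 63
tcp_pos: [0.5784, 0.0266, 0.2226]
wrist_force: [1.4, -0.2, -0.5]
finger_gap: 0.0556
tcp_pos: [0.5656, -0.1442, 0.2562]
wrist_force: [0.6, -0.3, 0.5]
finger_gap: 0.0553
tcp_pos: [0.5656, -0.143, 0.2556]
(array([331.71428571, 166.71428571]), np.int64(203), array([0.58237261, 0.02466557]), np.float64(174.61963757436882)) ((np.float64(326.3), np.float64(213.9)), array([326.18, 213.44]), array([0.4644, 0.0367]))
[ 0.8717 -0.5089] [514.   77.5 477. ]
[0.7119 0.0129] [335.3 129.4 603.5]
[ 0.641  -0.0899] [370.2 153.9 618.5]
[ 0.6119 -0.8082] [618.6 166.9 572.5]
[ 0.5181 -0.0796] [366.3 195.9 603. ]
[0.0867 0.8859] [ 30.3 340.5 438.5]
[ 0.1108 -0.592 ] [545.2 341.1 474. ]
[0.0736 0.0488] [320.  350.3 542.5]
```

View pics/end.png

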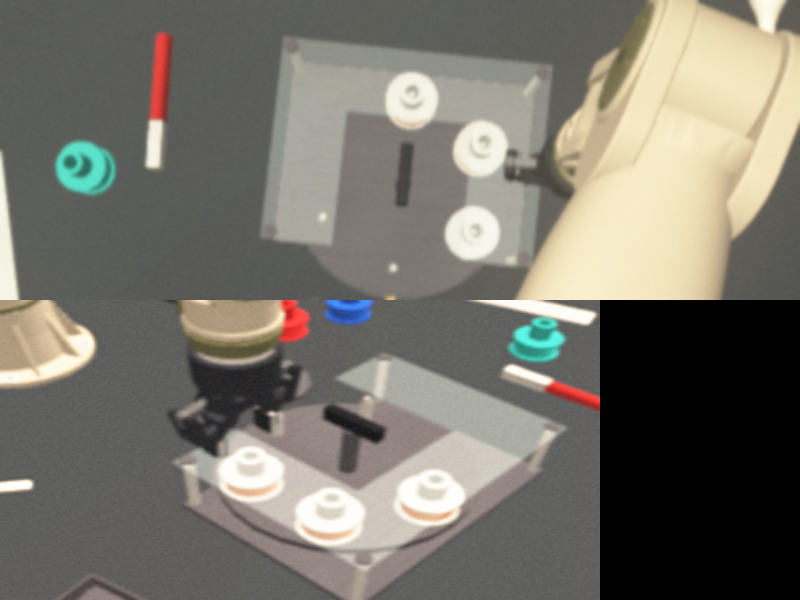

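The end view shows three spools under the guard on spindles 1–3, an empty spindle in the gap at (392,268), the bar back at 174.6° and no other full spool on the bench.

```bash
python3 -c "
from workcell import env
print(env.hand_in())"
```

```text
the job is handed in; nothing more can be done
None
```

The job is handed in, with no verdict returned: the bare spool is in the tray, the three full spools I found on the bench are on spindles 1–3, and empty spindle 4 is in the gap after the last click; seating and clicks were checked by camera, and I never went near the horseshoe, creaser or soapstone.

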